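Run the ring carrier round the bend to the kiln end

TASK

Draw the red-knobbed bolt fully back, then slide the ware carrier along its guide rail, round the bend and down the blue exit leg until it has pushed the rubber buffer fully in, and leave it standing there. Keep the carrier flat on the bench and gentle against the rails: never press it against them or the stop with more than 20 N, and leave everything else on the bench alone.

Things in the scene. Friction and masses are not known exactly. Their poses are not given: they have to be found in the camera images.
- rail: Fixed guide rail screwed to the bench: a channel without a floor (the carrier slides on the bench top), walls 20 mm high, 6 to 7 mm thick, 105 mm clear between them throughout. Origin: on the bench, at the centre of curvature of the bend (brass stud 12 mm high). Centreline in its axes: steel entry leg along +x at y = -110 mm, from x = -204 mm (closed end) to x = 0; then the bend.
- entry_end (a point): Centreline point on the bench at the closed end of the steel entry leg, rail (-204, -110) mm. x runs along the leg towards the bend.
- bend_start (a point): Centreline point on the bench where the bend begins, rail (0, -110) mm. From here it turns left (anticlockwise from above) about the rail's origin, centreline radius 110 mm, then leaves on a tangent along the straight blue exit leg, 225 mm long. The exit leg swivels about the origin, clamped anew each time: the bend turns 70 to 106 degrees, NOT measured; feel it or see it.
- carrier: Round ware carrier loose in the channel, 0.35 to 0.7 kg: wooden disc 100 mm in diameter, 16 mm thick (2.5 mm clearance to each wall), on it a fixed terracotta ring 88 mm in diameter up to 34 mm height, and a central wooden post 26 mm in diameter, from 34 to 82 mm height. Origin: centre of the underside, z up. Its yaw does not matter. It drags on the bench with about 2 to 7 N.
- post (a point): Point on the axis of the carrier's post, 62 mm above the carrier's underside: the height to hold or push it.
- bolt (a joint): Sliding bolt barring the entry leg: 0 = shut, 0.045 m = fully back. Dark flat bar 22 mm wide, 23 to 33 mm above the bench, over the inner wall at rail x = -40 mm, reaching into the channel by about 35 mm when shut; clear of the carrier when drawn 36 mm or more. It slides along the rail's +y (away from the channel, to the inside of the bend), takes about 3 N and stays where left.
- bolt_knob (a point): Middle of the red upright knob on the bolt: 22 mm in diameter, from 38 to 68 mm above the bench; this point is 53 mm above the bench. It moves with the bolt.
- buffer (a joint): Black rubber block, 70 mm wide, 26 mm high, across the far end of the exit leg: 0 = out, 0.020 m = fully in against a hard stop. Slides along the leg, resists with about 4 N, stays where left. A carrier that holds it fully in stands 130 mm beyond the end of the bend and 170 mm from the rail's origin; it first meets it 156 mm from there.
- cup: Bystander: terracotta cup, 68 mm wide, 55 mm high, upright inside the bend on the robot's side. Origin: centre of underside.
- spare_ring: Bystander: terracotta ring 88 mm in outer diameter, 18 mm thick, lying flat inside the bend on the robot's side. Origin: centre of underside.
- bowl_a: Bystander: terracotta bowl 130 mm wide, 55 mm high, on the left. Origin: centre of underside.
- bowl_b: Bystander: terracotta bowl 120 mm wide, 50 mm high, on the left. Origin: centre of underside.
- vase: Bystander: terracotta vase 120 mm wide, 180 mm high, at the left side. Origin: centre of underside.
- glaze_jar: Bystander: blue glaze jar 72 mm wide, 90 mm high, at the right side. Origin: centre of underside.
- brush: Bystander: brush lying on the bench at the right side.
Not all that is in view belongs to the job. What is shaped like the carrier but pink, purple or turquoise is not meant.

How it is judged:
On the way, in this order (a step that is already met when the one before it is completed fails the run):
1. the bolt is drawn back by more than 36 mm (value of joint bolt above 0.036 m), for 0.2 s.
2. the carrier has entered the bend (rail x over 50 mm) (x of carrier in the frame of rail above 0.05 m), for 0.1 s.
At the end, for the whole second after the job is handed in: The bolt is still drawn back (over 36 mm), the buffer is pushed in by more than 16 of its 20 mm, and the carrier stands flat on the bench (within 4 mm and 0.05 rad), at rest, at the far end of the exit leg, more than 162 mm from the rail's origin and at rail y over 50 mm (value of joint buffer above 0.016 m and horizontal distance between carrier and rail above 0.162 m and y of carrier in the frame of rail above 0.05 m and height (world z) of carrier below 0.004 m and angle between carrier's own z axis and vertical below 0.05 rad and linear speed of carrier below 0.01 m/s and value of joint bolt above 0.036 m); the robot touches nothing.
It fails at once if the carrier is pressed against the rail, the bolt or the buffer's stop with more than 20 N (contact force between carrier and rail above 20 N).
It fails at once if the carrier is lifted more than 10 mm off the bench or tipped by more than 0.2 rad (height (world z) of carrier above 0.01 m or angle between carrier's own z axis and vertical above 0.2 rad).
It fails at once if a bystander (cup, spare ring, bowls, vase, jar, brush) is moved by more than 25 mm (distance of any of cup, spare_ring, bowl_a, bowl_b, vase, glaze_jar, brush from where it was at the start of the episode above 0.025 m).
It also fails if it takes over 72 s, if anything falls off the work surface, if the arm or the gripper's body presses on something with over 40 N, if the wrist force passes 120 N, or if a joint passes its speed limit or range.

ROBOT

A 6-joint arm with a two-finger parallel gripper is mounted at the origin on the work surface. World frame = base frame: x ahead of the robot, y to its left, z up, the work surface at z = 0. Lengths are in m, angles in rad, forces in N, time in s.
With the tool pointing down it reaches from about 0.3 to 0.775 m from the base axis. Payload 14.6 kg.
Tool frame: the origin (TCP) lies at the very end of the fingers, on their centre line; the grasp point (between the pads) lies 19 mm behind it (pinch_z is the distance from the TCP to the grasp point, in m); z points along the fingers, y is the direction in which the jaws open and shut (so a half turn about z gives the same grasp; the last joint's range is limited). The gripper opens to 94 mm and grips with 3 to 60 N. Pads are 16 mm wide; open, the fingers measure 119 mm over their backs; the gripper's body (75 mm by 177 mm) begins 78 mm behind the grasp point.
Start: joints at [-1.372, 0.3, 1.521, -0, 1.321, -0.067], TCP at [0.144, -0.531, 0.205] pointing down, gripper open.
Joint ranges: [-3.03, 3.03], [-0.79, 2.21], [0.23, 2.52], [-1.04, 4.18], [0, 3.07], [-2.55, 2.55]. Speed limits (rad/s): [2.22, 2.22, 2.57, 3.14, 3.14, 3.14].

INTERFACE

Orientations are given as [roll, pitch, yaw] about the fixed x, y, z axes, in that order (R = Rz(yaw) Ry(pitch) Rx(roll)).
In Python, from station import get_obs, camera, hand_in, pinch_z gives the robot as it stands.
- The arm moves only by the tool servo_tool, never from a script. Its argument "moves" is a list that holds one entry, the list of rows, each a list of 7 numbers: the turn, a rotation vector about the tool's x, y, z normalised to -1 to 1, where 1 is pi/2 rad, then the shift along the tool's x, y, z normalised to -1 to 1, where 1 is 500 mm, then the closure, from 0 (fully open) to 1 (shut). In form: [[[rx, ry, rz, x, y, z, hand], ...]]. A call has 1 to 12 rows; each row is the pose to reach, as a shift and turn from the pose measured when the call began, along the tool's axes at that moment; what a row does not reach only later rows make up. A row lasts 1/12 s, in which the tool goes at most 41.7 mm and 7.16 degrees, less where a joint would pass 70% of its speed; a pose out of reach is approached as far as the arm can. A call with a number of a shift or a turn outside -1 to 1 is refused whole. A call with a gripper value outside its range is refused whole. The fingers move at their own pace and stop on an object; "squeeze" is the grip in N (left out, the last holds). Time passes only in rows, so rows that repeat a pose let the fingers close. It gives the time, the measured TCP pose, the force and the opening at its end, in the units of the state.
- get_obs(): the state, without advancing time (a new reading comes with each control period).
- camera(name): name is "scene" or "top"; returns a dict with "color" (400x640x3 uint8, red, green, blue), "intrinsics" (3x3 intrinsics, pixels), "rvec" (rotation vector, rad) and "tvec" (3), from world to camera coordinates, as OpenCV has them. Camera axes: x right, y down, z forward; pixel columns grow to the right and rows downward; lengths in m; the calibration is good to about 2 mm. A picture is of the moment at which its call begins. There is no depth.
- hand_in(): hands the job in, once; it reports no verdict.
The state is a dict: "time_s": time; "qpos": joint angles; "joint_vel": joint speeds; "tau": joint torques, N m; "ee_pos": TCP position; "eef_rot": TCP orientation; "force": force on the tool from outside, world axes, zero at the start; "moment": the same for the moment, N m; "grip_width": finger opening in m.
Only numpy, scipy, OpenCV 4.12 (cv2) and the standard library are available. Lean on these libraries where they do the work, as an engineer would, in place of code of your own. Each camera call takes 0.05 s, during which the arm holds its last target.

## Working session

There is one attempt and no reset: what is moved stays moved. The work goes in short steps, Python scripts to look and compute and a tool call to move; the robot and the scene stay as the last step left them, time stands still between calls to the robot, and variables do not carry over. Pictures are saved under pics/ and viewed, and the job is handed in when it is done.

Besides the shell and the picture viewer there is one more tool, called as name(argument=value, ...) on one line, values as JSON. servo_tool: Moves the arm, as the interface text tells. Scaled input: -1 to 1 covers 500 mm each way for a shift and pi/2 rad each way for a turn. Its arguments: {"type":"object","properties":{"moves":{"type":"array"},"squeeze":{"type":"number"}},"required":["moves"]}

```bash
ls; mkdir -p pics; python3 - <<'E'
from station import *
import cv2,numpy as np
o=get_obs();print({k:np.round(v,3) for k,v in o.items()},pinch_z)
for n in("scene","top"):
    c=camera(n);cv2.imwrite(f"pics/{n}0.png",c["color"][:,:,::-1]);print(n,c["intrinsics"],c["rvec"],c["tvec"])
E
```

```text
pics
{'time_s': np.float64(0.0), 'qpos': array([-1.372,  0.3  ,  1.522, -0.   ,  1.321, -0.067]), 'joint_vel': array([-0.001,  0.   ,  0.002,  0.001, -0.002,  0.001]), 'tau': array([-1.0000e-03, -5.3181e+01, -3.5274e+01,  7.1000e-02,  2.4000e-02,
       -0.0000e+00]), 'ee_pos': array([ 0.144, -0.53 ,  0.205]), 'eef_rot': array([-3.14 , -0.   ,  0.266]), 'force': array([0.283, 0.212, 0.046]), 'moment': array([ 0.067, -0.007, -0.003]), 'grip_width': np.float64(0.094)} 0.0188
scene [[389.3027976    0.         312.98478983]
 [  0.         389.3027976  210.09168492]
 [  0.           0.           1.        ]] [ 2.24383257  0.66825277 -0.28040571] [-0.45169281 -0.11191517  1.49674538]
top [[475.7789327    0.         314.84451859]
 [  0.         475.7789327  194.45175692]
 [  0.           0.           1.        ]] [ 2.20835378 -2.20247919  0.08316068] [0.0285605  0.53462853 1.49175885]
```

View pics/scene0.png

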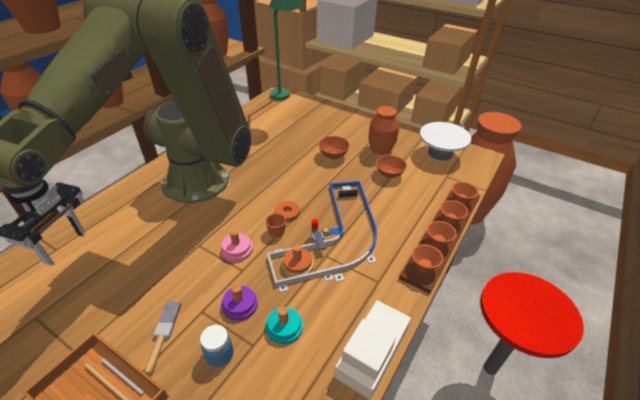

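View pics/top0.png

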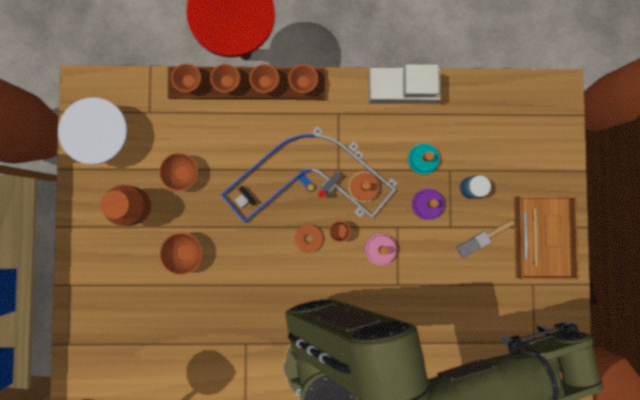

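The top view shows the rail with the terracotta carrier at about (365,186) in the channel. The pink (381,249), purple (429,204) and turquoise (424,158) look-alikes are outside it. I'll enlarge this area to confirm.

```bash
python3 - <<'E'
import cv2
a=cv2.imread("pics/top0.png")[110:260,210:410];cv2.imwrite("pics/topc.png",cv2.resize(a,None,fx=4,fy=4,interpolation=2))
a=cv2.imread("pics/scene0.png")[170:300,250:390];cv2.imwrite("pics/scenec.png",cv2.resize(a,None,fx=4.5,fy=4.5,interpolation=2))
E
```

```text
(no output)
```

View pics/topc.png

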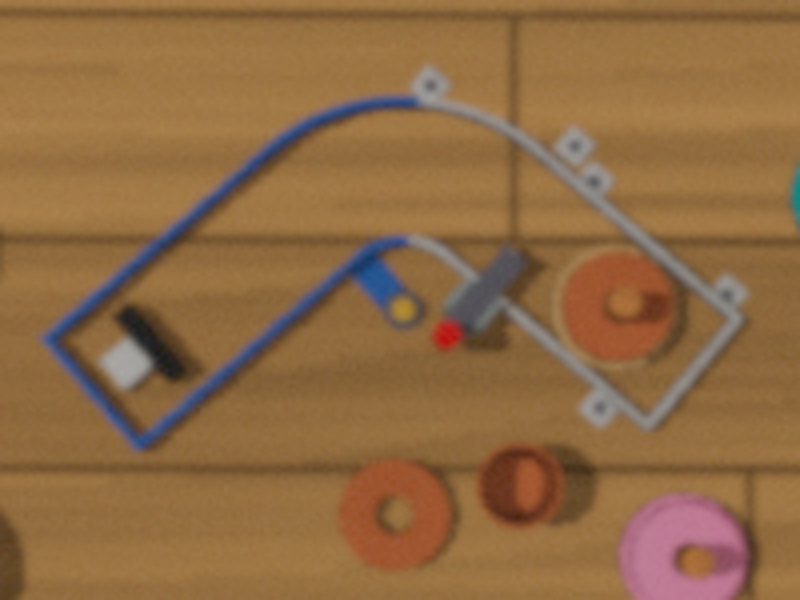

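View pics/scenec.png

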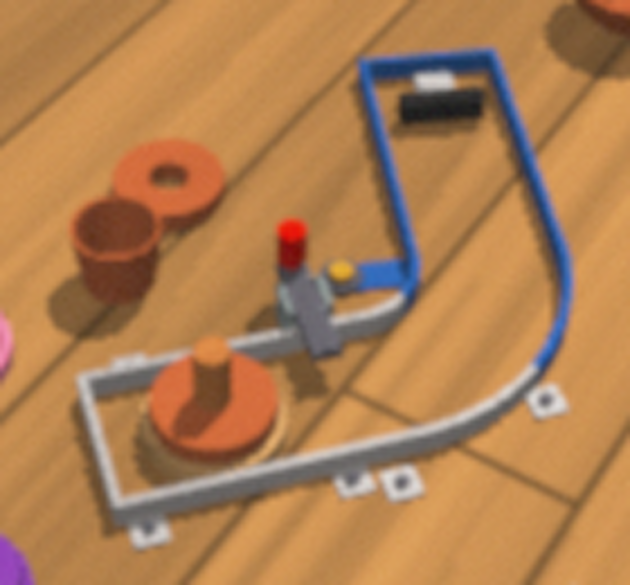

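```bash
cat > h.py <<'E'
import numpy as np,cv2
from scipy.optimize import least_squares
CAM={"scene":(389.3027976,312.98478983,210.09168492,[2.24383257,.66825277,-.28040571],[-.45169281,-.11191517,1.49674538]),
"top":(475.7789327,314.84451859,194.45175692,[2.20835378,-2.20247919,.08316068],[.0285605,.53462853,1.49175885])}
def KRT(n):
    f,cx,cy,r,t=CAM[n];return np.array([[f,0,cx],[0,f,cy],[0,0,1]]),cv2.Rodrigues(np.array(r))[0],np.array(t)
def proj(n,P):
    K,R,t=KRT(n);q=(np.atleast_2d(P)@R.T+t)@K.T;return q[:,:2]/q[:,2:]
def back(n,uv,z):
    K,R,t=KRT(n);d=R.T@np.linalg.solve(K,[uv[0],uv[1],1.]);c=-R.T@t;return c+d*(z-c[2])/d[2]
def r2w(p,xy,z):
    xy=np.atleast_2d(xy);c,s=np.cos(p[2]),np.sin(p[2])
    return np.c_[p[0]+c*xy[:,0]-s*xy[:,1],p[1]+s*xy[:,0]+c*xy[:,1],np.full(len(xy),z)]
def path(s,B,rad): # s dist: points at radius rad; s<0 entry x; s in 0..B angle ; beyond: exit len
    pass
def exitpt(B,l,rad): # l beyond end of bend
    a=-np.pi/2+B;return np.array([rad*np.cos(a)-l*np.sin(a),rad*np.sin(a)+l*np.cos(a)])
E
python3 - <<'E'
from h import *
o=np.array([210,110]);cr=lambda q:np.array(q)/4+o-0.375
for nm,q,z in[("stud",(404,309),.012),("ring",(617,305),.034),("post",(627,303),.082),("knob",(448,334),.068)]: print(nm,back("top",cr(q),z).round(4))
obs=[((404,309),.012),((740,319),.02),((650,425),.02),((51,338),.02),((141,444),.02)]
P=np.array([cr(q) for q,_ in obs])
def mod(p):
    B=p[3];xy=[(0,0),(-207,-165.75),(-207,-54.25),exitpt(B,228,165.75),exitpt(B,228,54.25)]
    return np.vstack([proj("top",r2w(p,np.array(x)/1000,z)) for x,(_,z) in zip(xy,obs)])
def exitpt(B,l,rad):
    a=-np.pi/2+B;return np.array([rad*np.cos(a)-l*np.sin(a),rad*np.sin(a)+l*np.cos(a)])
w0=back("top",cr((404,309)),.012)
r=least_squares(lambda p:(mod(p)-P).ravel(),[w0[0],w0[1],.9,1.5])
print(r.x,np.degrees(r.x[2:]),(mod(r.x)-P).round(2))
np.save("rail.npy",r.x);p=r.x
def draw(n,fn,off,size,f,out):
    im=cv2.imread(fn)[off[1]:off[1]+size[1],off[0]:off[0]+size[0]];im=cv2.resize(im,None,fx=f,fy=f,interpolation=2)
    for rad in(110-52.5,162.5,110):
        xy=[(x,-rad) for x in np.linspace(-204,0,60)]+[exitpt(b,0,rad) for b in np.linspace(0,p[3],60)]+[exitpt(p[3],l,rad) for l in np.linspace(0,225,60)]
        for q in proj(n,r2w(p,np.array(xy)/1000,.02 if rad!=110 else 0)): cv2.circle(im,tuple(int(v) for v in ((q-off)*f+f/2)),1,(0,255,255),-1)
    cv2.imwrite(out,im)
draw("top","pics/top0.png",np.array([210,110]),(200,150),4,"pics/ov1.png")
draw("scene","pics/scene0.png",np.array([250,170]),(140,130),4.5,"pics/ov2.png")
E
```

```text
stud [0.5587 0.0434 0.012 ]
ring [ 0.5609 -0.1231  0.034 ]
post [ 0.559  -0.1247  0.082 ]
knob [0.5358 0.0105 0.068 ]
[0.55948215 0.04184809 0.86538557 1.42222221] [49.58294078 81.48733037] [[ 0.48 -0.26]
 [ 0.25 -0.1 ]
 [ 0.09  0.19]
 [-0.73 -0.11]
 [-0.08  0.27]]
```

View pics/ov1.png

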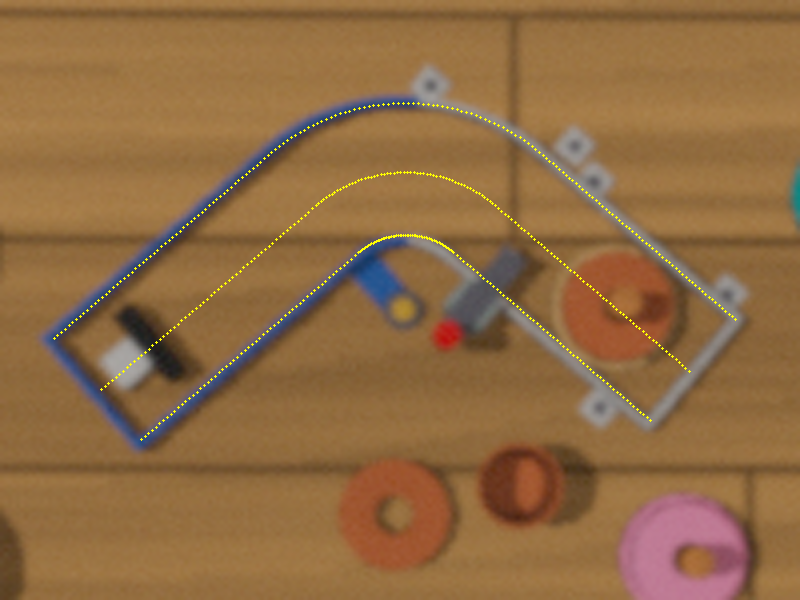

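View pics/ov2.png

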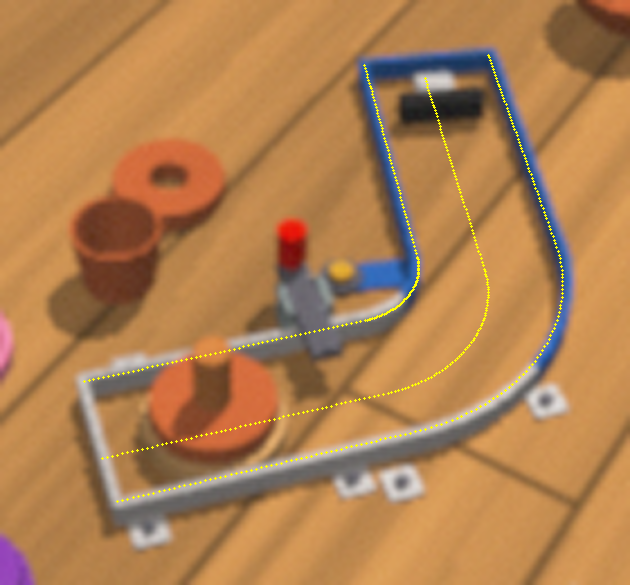

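```bash
python3 - <<'E'
from h import *
p=np.load("rail.npy");c,s=np.cos(p[2]),np.sin(p[2])
def w2r(w): d=w[:2]-p[:2];return np.array([c*d[0]+s*d[1],-s*d[0]+c*d[1]])
t=lambda q:np.array(q)/4+[210,110]-.375
sc=lambda q:np.array(q)/4.5+[250,170]-.39
for nm,cam,q,z in[("stud","scene",(341,270),.012),("ring","scene",(213,397),.034),("post","scene",(211,350),.082),("knob","scene",(292,230),.068),
 ("endA","scene",(82,379),.02),("endB","scene",(117,507),.02),("exA","scene",(363,63),.02),("exB","scene",(492,52),.02),
 ("stud","top",(404,309),.012),("ring","top",(617,305),.034),("post","top",(627,303),.082),("knob","top",(448,334),.068),("cup","top",(519,487),.055),("spare","top",(396,515),.018)]:
    w=back(cam,(sc if cam=="scene" else t)(q),z);print(nm,cam,w.round(4),(w2r(w)*1000).round(1))
vase=back("top",(125,205),.18);print("vase",vase)
E
```

```text
stud scene [0.5592 0.0439 0.012 ] [1.4 1.5]
ring scene [ 0.5602 -0.1227  0.034 ] [-124.8 -107.2]
post scene [ 0.5601 -0.1231  0.082 ] [-125.2 -107.5]
knob scene [0.5364 0.0115 0.068 ] [-38.1  -2.1]
endA scene [ 0.4687 -0.1497  0.02  ] [-204.6  -55.1]
endB scene [ 0.5538 -0.2225  0.02  ] [-205.  -167.1]
exA scene [0.4527 0.251  0.02  ] [ 90.  216.8]
exB scene [0.5356 0.3232 0.02  ] [198.7 200.6]
stud top [0.5587 0.0434 0.012 ] [0.6 1.6]
ring top [ 0.5609 -0.1231  0.034 ] [-124.7 -108. ]
post top [ 0.559  -0.1247  0.082 ] [-127.1 -107.6]
knob top [0.5358 0.0105 0.068 ] [-39.2  -2.3]
cup top [ 0.4191 -0.0446  0.055 ] [-156.8   50.8]
spare top [0.3962 0.0493 0.018 ] [-100.2  129.2]
vase [0.49458252 0.56273747 0.18      ]
```

```bash
cat > m.py <<'E'
import numpy as np,sys
from station import get_obs
from scipy.spatial.transform import Rotation as Ro
from h import *
RP=np.load("rail.npy");B=RP[3]
def rows(targets):  # (x,y,z,yaw) tool down
    o=get_obs();R0=Ro.from_euler("xyz",o["eef_rot"]);p0=np.array(o["ee_pos"])
    print("t",round(o["time_s"],2),"tcp",p0.round(4),"rpy",np.round(o["eef_rot"],3),"F",np.round(o["force"],1),"M",np.round(o["moment"],2),"w",round(float(o["grip_width"]),4),"q",np.round(o["qpos"],2))
    for x,y,z,yaw in targets:
        d=R0.inv().apply(np.array([x,y,z])-p0)/.5
        r=(R0.inv()*Ro.from_euler("xyz",[np.pi,0,yaw])).as_rotvec()/(np.pi/2)
        print(np.r_[r,d].round(4).tolist())
def rail2w(x,y): return r2w(RP,[x,y],0)[0,:2]
def cl(s): # centreline by arclength s from bend start -> world xy, heading
    if s<0: xy=(s,-.11);h=0
    elif s<.11*B: h=s/.11;xy=(.11*np.sin(h),-.11*np.cos(h))
    else:
        h=B;l=s-.11*B;xy=(.11*np.sin(B)+l*np.cos(B),-.11*np.cos(B)+l*np.sin(B))
    return rail2w(*xy),h+RP[2]
E
python3 - <<'E'
from m import *
rows([(.5362,.011,.12,.8654)])
E
```

```text
t 0.1 tcp [ 0.1444 -0.5305  0.2049] rpy [-3.141 -0.     0.266] F [ 0.4  0.8 -0.5] M [0.02 0.02 0.01] w 0.0941 q [-1.37  0.3   1.52 -0.    1.32 -0.07]
[-0.0006, -0.0002, -0.3817, 1.0405, -0.8389, 0.1708]
```

servo_tool(moves=[[[0, 0, -0.38, 0.7, -0.56, 0.05, 0], [0, 0, -0.38, 0.7, -0.56, 0.05, 0], [0, 0, -0.38, 0.7, -0.56, 0.05, 0], [0, 0, -0.38, 0.7, -0.56, 0.05, 0], [0, 0, -0.38, 0.7, -0.56, 0.05, 0], [0, 0, -0.38, 0.7, -0.56, 0.05, 0], [0, 0, -0.38, 0.7, -0.56, 0.05, 0], [0, 0, -0.38, 0.7, -0.56, 0.05, 0], [0, 0, -0.38, 0.7, -0.56, 0.05, 0], [0, 0, -0.38, 0.7, -0.56, 0.05, 0], [0, 0, -0.38, 0.7, -0.56, 0.05, 0], [0, 0, -0.38, 0.7, -0.56, 0.05, 0]]])

```text
time_s: 1.1
ee_pos: [0.4105, -0.1644, 0.1798]
eef_rot: [-3.14, -0.001, 0.867]
force: [-0.2, -0.7, 0.3]
grip_width: 0.0941
```

```bash
python3 - <<'E'
from m import *
rows([(.5362,.011,.12,.8654)])
E
```

```text
t 1.1 tcp [ 0.4105 -0.1644  0.1798] rpy [-3.14e+00 -1.00e-03  8.67e-01] F [-0.2 -0.7  0.3] M [-0.03 -0.07  0.07] w 0.0941 q [-0.46  0.08  1.84  0.    1.22  0.24]
[-0.0011, -0.0008, 0.001, 0.4301, -0.0352, 0.1201]
```

servo_tool(moves=[[[0, 0, 0, 0.43, -0.035, 0.12, 0], [0, 0, 0, 0.43, -0.035, 0.12, 0], [0, 0, 0, 0.43, -0.035, 0.12, 0], [0, 0, 0, 0.43, -0.035, 0.12, 0], [0, 0, 0, 0.43, -0.035, 0.12, 0], [0, 0, 0, 0.43, -0.035, 0.12, 0], [0, 0, 0, 0.43, -0.035, 0.12, 0], [0, 0, 0, 0.43, -0.035, 0.12, 0]]])

```text
time_s: 1.77
ee_pos: [0.536, 0.0111, 0.1193]
eef_rot: [-3.139, -0.0, 0.868]
force: [-0.8, -0.6, -0.0]
grip_width: 0.0938
```

```bash
python3 - <<'E'
from m import *
rows([(.5362,.011,.12,.8654),(.5362,.011,.038,.8654)])
E
```

```text
t 1.77 tcp [0.536  0.0111 0.1193] rpy [-3.139 -0.     0.868] F [-0.8 -0.6 -0. ] M [-0.05 -0.06  0.1 ] w 0.0938 q [-0.05  0.36  1.66  0.    1.13  0.65]
[-0.0018, -0.0, 0.002, 0.0001, 0.0005, -0.0014]
[-0.0018, -0.0, 0.002, 0.0, 0.001, 0.1626]
```

servo_tool(moves=[[[0, 0, 0, 0, 0, 0.08, 0], [0, 0, 0, 0, 0, 0.16, 0], [0, 0, 0, 0, 0, 0.16, 0], [0, 0, 0, 0, 0, 0.16, 0.5], [0, 0, 0, 0, 0, 0.16, 1], [0, 0, 0, 0, 0, 0.16, 1], [0, 0, 0, 0, 0, 0.16, 1], [0, 0, 0, 0, 0, 0.16, 1], [0, 0, 0, 0, 0, 0.16, 1], [0, 0, 0, 0, 0, 0.16, 1], [0, 0, 0, 0, 0, 0.16, 1], [0, 0, 0, 0, 0, 0.16, 1]]], squeeze=15)

```text
time_s: 2.77
ee_pos: [0.5358, 0.0113, 0.0393]
eef_rot: [-3.139, -0.0, 0.869]
force: [0.3, 0.0, -0.0]
grip_width: 0.0376
```

```bash
python3 - <<'E'
from m import *
o=get_obs();p=o["ee_pos"];d=np.array([-np.sin(RP[2]),np.cos(RP[2])])
rows([(*(p[:2]+d*k),p[2],.8654) for k in(.02,.046)])
import cv2
from station import camera
cv2.imwrite("pics/g1.png",cv2.resize(camera("scene")["color"][150:300,220:420,::-1],None,fx=4,fy=4))
E
```

```text
t 2.77 tcp [0.5358 0.0113 0.0393] rpy [-3.139 -0.     0.869] F [ 0.3  0.  -0. ] M [-0.01 -0.05 -0.01] w 0.0376 q [-0.05  0.47  1.71  0.    0.96  0.65]
[-0.0018, -0.0, 0.002, 0.0001, -0.04, 0.0001]
[-0.0018, -0.0, 0.002, 0.0003, -0.092, 0.0003]
```

View pics/g1.png

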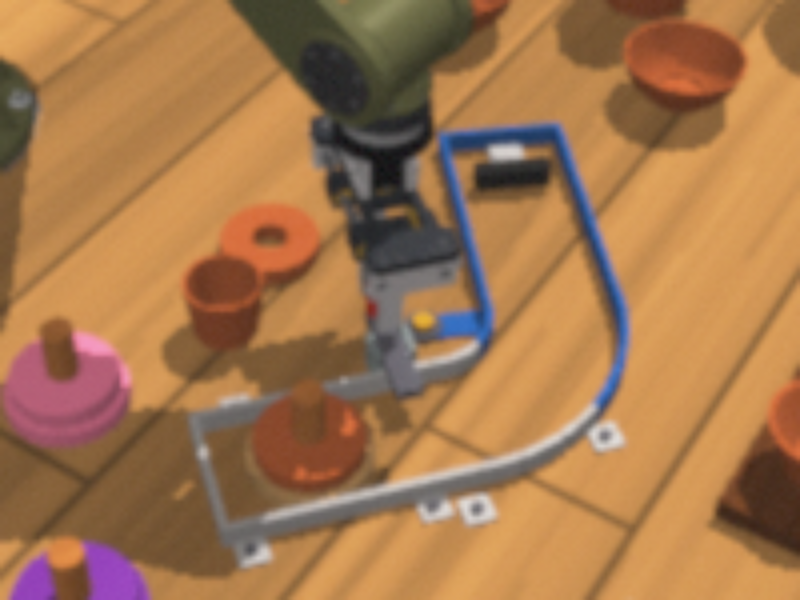

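The fingers straddle the red knob (about (372,307) in the crop) but are still closing, at 38 mm. I'll finish closing, then draw the bolt.

servo_tool(moves=[[[0, 0, 0, 0, 0, 0, 1], [0, 0, 0, 0, 0, 0, 1], [0, 0, 0, 0, 0, 0, 1], [0, 0, 0, 0, 0, 0, 1], [0, 0, 0, 0, 0, 0, 1], [0, 0, 0, 0, 0, 0, 1]]], squeeze=15)

```text
time_s: 3.32
ee_pos: [0.5357, 0.0114, 0.0393]
eef_rot: [-3.138, 0.0, 0.869]
force: [-2.4, 2.3, 0.9]
grip_width: 0.0216
```

servo_tool(moves=[[[0, 0, 0, 0, -0.01, 0, 1], [0, 0, 0, 0, -0.02, 0, 1], [0, 0, 0, 0, -0.03, 0, 1], [0, 0, 0, 0, -0.04, 0, 1], [0, 0, 0, 0, -0.05, 0, 1], [0, 0, 0, 0, -0.06, 0, 1], [0, 0, 0, 0, -0.07, 0, 1], [0, 0, 0, 0, -0.08, 0, 1], [0, 0, 0, 0, -0.084, 0, 1], [0, 0, 0, 0, -0.084, 0, 1]]])

```text
time_s: 4.15
ee_pos: [0.5029, 0.0391, 0.0393]
eef_rot: [-3.137, 0.001, 0.869]
force: [-2.3, 1.7, -2.0]
grip_width: 0.0218
```

servo_tool(moves=[[[0, 0, 0, 0, -0.003, 0, 1], [0, 0, 0, 0, -0.005, 0, 1], [0, 0, 0, 0, -0.005, 0, 1]]])

```text
time_s: 4.4
ee_pos: [0.5012, 0.0405, 0.0393]
eef_rot: [-3.138, 0.0, 0.869]
force: [3.4, -3.9, -5.1]
grip_width: 0.0218
```

servo_tool(moves=[[[0, 0, 0, 0, 0, 0, 0], [0, 0, 0, 0, 0, 0, 0], [0, 0, 0, 0, 0, 0, 0], [0, 0, 0, 0, 0, 0, 0], [0, 0, 0, 0, 0, 0, 0], [0, 0, 0, 0, 0, -0.08, 0], [0, 0, 0, 0, 0, -0.16, 0], [0, 0, 0, 0, 0, -0.2, 0], [0, 0, 0, 0, 0, -0.2, 0]]])

```text
time_s: 5.15
ee_pos: [0.5035, 0.0404, 0.144]
eef_rot: [3.14, -0.005, 0.869]
force: [1.1, -0.5, -0.4]
grip_width: 0.078
```

```bash
python3 - <<'E'
from m import *
rows([(.560,-.1232,.13,2.436)])
import cv2
from station import camera
cv2.imwrite("pics/g2.png",cv2.resize(camera("scene")["color"][150:300,220:420,::-1],None,fx=4,fy=4))
E
```

```text
t 5.15 tcp [0.5035 0.0404 0.144 ] rpy [ 3.14  -0.005  0.869] F [ 1.1 -0.5 -0.4] M [ 0.01  0.03 -0.02] w 0.078 q [0.01 0.26 1.72 0.   1.15 0.71]
[0.0033, -0.0012, -0.9976, -0.1769, 0.2975, 0.0278]
```

View pics/g2.png

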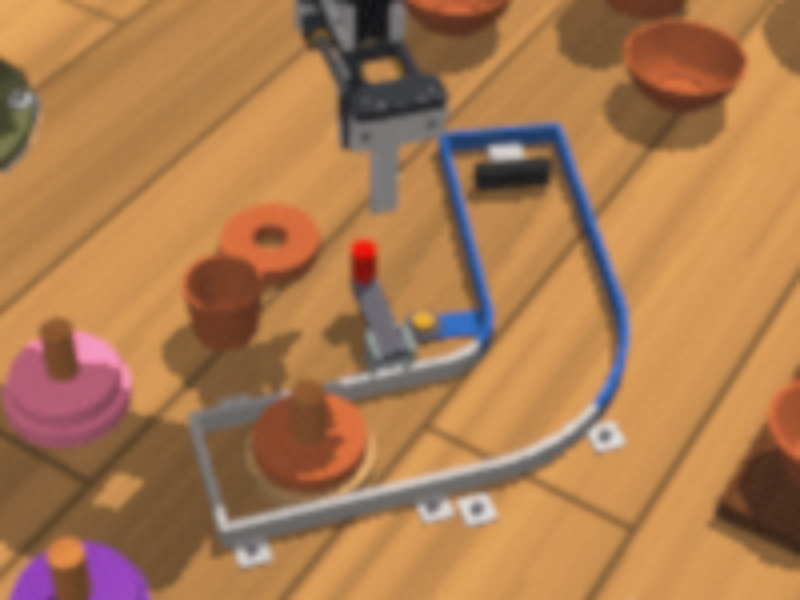

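The bolt is fully back: the knob is at (364,262) in the crop and the bar is clear of the channel. Next is the post.

servo_tool(moves=[[[0, 0, -1, -0.176, 0.296, 0.02, 0], [0, 0, -1, -0.176, 0.296, 0.02, 0], [0, 0, -1, -0.176, 0.296, 0.02, 0], [0, 0, -1, -0.176, 0.296, 0.02, 0], [0, 0, -1, -0.176, 0.296, 0.02, 0], [0, 0, -1, -0.176, 0.296, 0.02, 0], [0, 0, -1, -0.176, 0.296, 0.02, 0], [0, 0, -1, -0.176, 0.296, 0.02, 0], [0, 0, -1, -0.176, 0.296, 0.02, 0], [0, 0, -1, -0.176, 0.296, 0.02, 0], [0, 0, -1, -0.176, 0.296, 0.02, 0], [0, 0, -1, -0.176, 0.296, 0.02, 0]]])

```text
time_s: 6.2
ee_pos: [0.5581, -0.1222, 0.1293]
eef_rot: [3.141, -0.003, 2.345]
force: [-0.1, -0.7, -0.6]
grip_width: 0.094
```

```bash
python3 - <<'E'
from m import *
rows([(.560,-.1232,.13,2.436),(.560,-.1232,.045,2.436)])
E
```

```text
t 6.2 tcp [ 0.5581 -0.1222  0.1293] rpy [ 3.141e+00 -3.000e-03  2.345e+00] F [-0.1 -0.7 -0.6] M [ 0.05 -0.12  0.04] w 0.094 q [-0.28  0.42  1.54  0.    1.18 -1.06]
[0.0006, -0.0018, -0.0576, -0.0042, 0.0014, -0.0015]
[0.0006, -0.0018, -0.0576, -0.0046, 0.0012, 0.1685]
```

servo_tool(moves=[[[0, 0, -0.058, -0.004, 0.001, 0, 0], [0, 0, -0.058, -0.004, 0.001, 0.06, 0], [0, 0, -0.058, -0.004, 0.001, 0.12, 0.3], [0, 0, -0.058, -0.004, 0.001, 0.168, 0.5], [0, 0, -0.058, -0.004, 0.001, 0.168, 1], [0, 0, -0.058, -0.004, 0.001, 0.168, 1], [0, 0, -0.058, -0.004, 0.001, 0.168, 1], [0, 0, -0.058, -0.004, 0.001, 0.168, 1], [0, 0, -0.058, -0.004, 0.001, 0.168, 1], [0, 0, -0.058, -0.004, 0.001, 0.168, 1], [0, 0, -0.058, -0.004, 0.001, 0.168, 1], [0, 0, -0.058, -0.004, 0.001, 0.168, 1]]], squeeze=6)

```text
time_s: 7.2
ee_pos: [0.5598, -0.1231, 0.0456]
eef_rot: [3.14, -0.002, 2.437]
force: [0.7, -1.3, 0.5]
grip_width: 0.0309
```

servo_tool(moves=[[[0, 0, 0, 0, 0, 0, 1], [0, 0, 0, 0, 0, 0, 1], [0, 0, 0, 0, 0, 0, 1], [0, 0, 0, 0, 0, 0, 1], [0, 0, 0, 0, 0, 0, 1], [0, 0, 0, 0, 0, 0, 1]]])

```text
time_s: 7.7
ee_pos: [0.5598, -0.1231, 0.0457]
eef_rot: [3.14, -0.002, 2.437]
force: [0.4, 0.3, 0.9]
grip_width: 0.0259
```

```bash
python3 - <<'E'
from m import *
rows([(.560,-.1232,.045,2.436)])
import cv2
from station import camera
for n,(r,c) in{"scene":(170,260),"top":(130,300)}.items(): cv2.imwrite(f"pics/g3{n}.png",cv2.resize(camera(n)["color"][r:r+100,c:c+130,::-1],None,fx=5,fy=5))
E
```

```text
t 7.7 tcp [ 0.5598 -0.1231  0.0457] rpy [ 3.140e+00 -2.000e-03  2.437e+00] F [0.4 0.3 0.9] M [-0.05 -0.01 -0.  ] w 0.0259 q [-0.28  0.53  1.6   0.    1.02 -1.15]
[0.0009, -0.0014, 0.0004, -0.0005, 0.0, 0.0014]
```

View pics/g3scene.png

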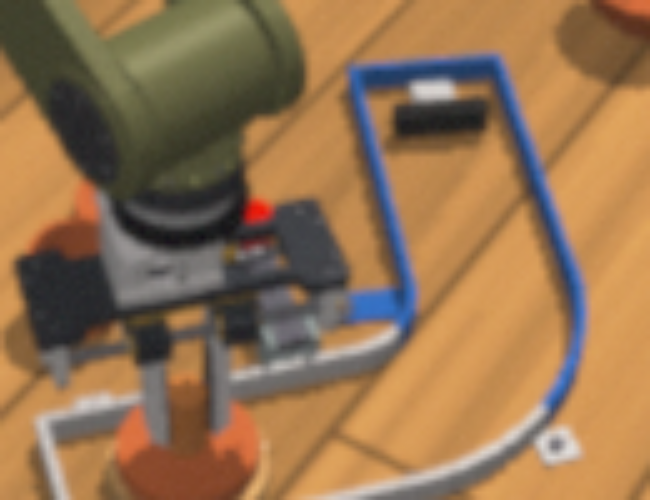

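View pics/g3top.png

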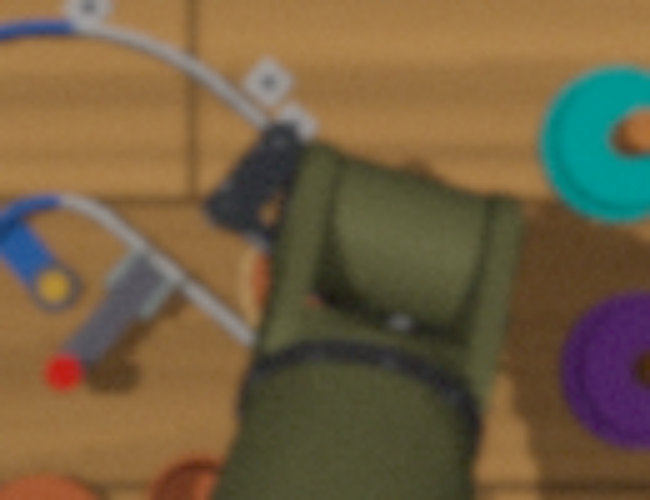

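```bash
python3 - <<'E'
import numpy as np
p=np.load("rail.npy");p[:2]=[.5592,.043];np.save("rail.npy",p)
E
cat >> m.py <<'E'
def plan(s1,n=6,off=0.,dB=0.):
    o=get_obs();p=np.array(o["ee_pos"]);
    # current s & lateral
    f=lambda s:np.hypot(*(cl(s)[0]-p[:2]))
    ss=np.arange(-.2,.34,.0005);s0=ss[np.argmin([f(s) for s in ss])]
    c,h=cl(s0);l0=float(np.dot(p[:2]-c,[-np.sin(h),np.cos(h)]))
    F=np.array(o["force"]);print("s",s0,"left-offset mm",round(l0*1000,1),"Ft",round(F[0]*np.cos(h)+F[1]*np.sin(h),1),"Fleft",round(-F[0]*np.sin(h)+F[1]*np.cos(h),1))
    T=[]
    for k in range(1,n+1):
        s=s0+(s1-s0)*k/n;c,h=cl(s);l=l0+(off-l0)*k/n
        q=c+l*np.array([-np.sin(h),np.cos(h)]);T.append((q[0],q[1],.0452,h+np.pi/2))
    rows(T)
E
python3 -c "
from m import *
plan(-.08,2)"
```

```text
s -0.12599999999999995 left-offset mm 1.8 Ft 0.6 Fleft 1.1
t 7.8 tcp [ 0.5598 -0.1231  0.0457] rpy [ 3.140e+00 -2.000e-03  2.437e+00] F [-0.5  1.2  0.5] M [ 0.02 -0.03  0.05] w 0.0255 q [-0.28  0.53  1.6   0.    1.02 -1.15]
[0.0009, -0.0014, 0.0003, -0.0019, 0.0461, 0.0011]
[0.0009, -0.0014, 0.0003, -0.0037, 0.0921, 0.0011]
```

servo_tool(moves=[[[0, 0, 0, 0, 0.01, 0, 1], [0, 0, 0, -0.001, 0.02, 0, 1], [0, 0, 0, -0.001, 0.03, 0, 1], [0, 0, 0, -0.002, 0.04, 0, 1], [0, 0, 0, -0.002, 0.05, 0, 1], [0, 0, 0, -0.003, 0.06, 0, 1]]], squeeze=6)

```text
time_s: 8.3
ee_pos: [0.5807, -0.1007, 0.0457]
eef_rot: [3.14, -0.002, 2.437]
force: [-2.0, -3.1, 0.9]
grip_width: 0.0256
```

```bash
python3 -c "
from m import *
plan(0.,4)"
```

```text
s -0.09549999999999992 left-offset mm 0.4 Ft -3.6 Fleft -0.5
t 8.3 tcp [ 0.5807 -0.1007  0.0457] rpy [ 3.140e+00 -2.000e-03  2.437e+00] F [-2.  -3.1  0.9] M [-0.46  0.29 -0.05] w 0.0256 q [-0.23  0.56  1.55  0.    1.03 -1.1 ]
[0.0008, -0.0015, 0.0004, -0.0002, 0.0477, 0.001]
[0.0008, -0.0015, 0.0004, -0.0005, 0.0954, 0.001]
[0.0008, -0.0015, 0.0004, -0.0007, 0.1432, 0.0011]
[0.0008, -0.0015, 0.0004, -0.001, 0.1909, 0.0011]
```

Drag is about 3.6 N and there is almost no lateral force. I'll continue to the bend start.

servo_tool(moves=[[[0, 0, 0, 0, 0.016, 0, 1], [0, 0, 0, 0, 0.032, 0, 1], [0, 0, 0, 0, 0.048, 0, 1], [0, 0, 0, 0, 0.064, 0, 1], [0, 0, 0, 0, 0.08, 0, 1], [0, 0, 0, 0, 0.096, 0, 1], [0, 0, 0, -0.001, 0.112, 0, 1], [0, 0, 0, -0.001, 0.128, 0, 1], [0, 0, 0, -0.001, 0.144, 0, 1], [0, 0, 0, -0.001, 0.16, 0, 1], [0, 0, 0, -0.001, 0.175, 0, 1], [0, 0, 0, -0.001, 0.19, 0, 1]]])

```text
time_s: 9.3
ee_pos: [0.6431, -0.028, 0.0457]
eef_rot: [3.14, -0.002, 2.437]
force: [-1.6, -2.2, 0.1]
grip_width: 0.0258
```

```bash
python3 -c "
from m import *
plan(0.032,8)"
```

```text
s 0.000500000000000167 left-offset mm 0.1 Ft -2.7 Fleft -0.2
t 9.3 tcp [ 0.6431 -0.028   0.0457] rpy [ 3.140e+00 -2.000e-03  2.437e+00] F [-1.6 -2.2  0.1] M [-0.42  0.22 -0.04] w 0.0258 q [-0.1   0.67  1.37  0.    1.1  -0.97]
[0.0008, -0.0016, -0.0253, 0.0002, 0.0082, 0.001]
[0.0008, -0.0016, -0.0481, 0.0006, 0.0161, 0.001]
[0.0008, -0.0015, -0.0709, 0.0013, 0.0239, 0.001]
[0.0009, -0.0015, -0.0936, 0.0023, 0.0317, 0.0011]
[0.0009, -0.0015, -0.1164, 0.0036, 0.0395, 0.0011]
[0.0009, -0.0015, -0.1392, 0.0051, 0.0472, 0.0011]
[0.0009, -0.0015, -0.162, 0.007, 0.0549, 0.0011]
[0.001, -0.0015, -0.1848, 0.0091, 0.0625, 0.0011]
```

servo_tool(moves=[[[0, 0, -0.025, 0, 0.008, 0, 1], [0, 0, -0.048, 0.001, 0.016, 0, 1], [0, 0, -0.071, 0.001, 0.024, 0, 1], [0, 0, -0.094, 0.002, 0.032, 0, 1], [0, 0, -0.116, 0.004, 0.04, 0, 1], [0, 0, -0.139, 0.005, 0.047, 0, 1], [0, 0, -0.162, 0.007, 0.055, 0, 1], [0, 0, -0.185, 0.009, 0.0625, 0, 1]]])

```text
time_s: 9.97
ee_pos: [0.6603, -0.0009, 0.0458]
eef_rot: [3.14, -0.002, 2.729]
force: [-1.3, -2.5, -0.6]
grip_width: 0.0261
```

```bash
python3 -c "
from m import *
plan(0.065,8)"
```

```text
s 0.032500000000000195 left-offset mm -0.2 Ft -2.8 Fleft 0.2
t 9.97 tcp [ 0.6603 -0.0009  0.0458] rpy [ 3.140e+00 -2.000e-03  2.729e+00] F [-1.3 -2.5 -0.6] M [-0.47  0.13 -0.01] w 0.0261 q [-0.06  0.7   1.32  0.    1.13 -1.22]
[0.0012, -0.0012, -0.0251, 0.0002, 0.008, 0.0012]
[0.0013, -0.0011, -0.0486, 0.0007, 0.0161, 0.0012]
[0.0013, -0.0011, -0.0721, 0.0016, 0.0242, 0.0012]
[0.0013, -0.0011, -0.0956, 0.0027, 0.0323, 0.0012]
[0.0013, -0.0011, -0.1191, 0.0041, 0.0403, 0.0012]
[0.0013, -0.001, -0.1426, 0.0058, 0.0482, 0.0012]
[0.0014, -0.001, -0.1662, 0.0078, 0.0561, 0.0013]
[0.0014, -0.001, -0.1897, 0.0101, 0.0639, 0.0013]
```

servo_tool(moves=[[[0, 0, -0.025, 0, 0.008, 0, 1], [0, 0, -0.049, 0.001, 0.016, 0, 1], [0, 0, -0.072, 0.0015, 0.024, 0, 1], [0, 0, -0.096, 0.003, 0.032, 0, 1], [0, 0, -0.119, 0.004, 0.04, 0, 1], [0, 0, -0.143, 0.006, 0.048, 0, 1], [0, 0, -0.166, 0.008, 0.056, 0, 1], [0, 0, -0.19, 0.01, 0.064, 0, 1]]])

```text
time_s: 10.63
ee_pos: [0.6689, 0.031, 0.0458]
eef_rot: [3.139, -0.001, 3.029]
force: [-0.6, -2.2, 0.1]
grip_width: 0.0261
```

```bash
python3 -c "
from m import *
plan(0.110,12)"
```

```text
s 0.06550000000000022 left-offset mm -0.4 Ft -2.2 Fleft 0.3
t 10.63 tcp [0.6689 0.031  0.0458] rpy [ 3.139e+00 -1.000e-03  3.029e+00] F [-0.6 -2.2  0.1] M [-0.44 -0.03 -0.02] w 0.0261 q [-0.01  0.72  1.28  0.    1.14 -1.47]
[0.0015, -0.0006, -0.0229, 0.0002, 0.0073, 0.0011]
[0.0015, -0.0006, -0.0444, 0.0007, 0.0147, 0.0011]
[0.0015, -0.0005, -0.0658, 0.0014, 0.0221, 0.0012]
[0.0016, -0.0005, -0.0873, 0.0023, 0.0295, 0.0012]
[0.0016, -0.0005, -0.1088, 0.0035, 0.0368, 0.0012]
[0.0016, -0.0005, -0.1302, 0.0049, 0.0441, 0.0012]
[0.0016, -0.0004, -0.1517, 0.0066, 0.0514, 0.0012]
[0.0016, -0.0004, -0.1732, 0.0086, 0.0585, 0.0013]
[0.0016, -0.0004, -0.1946, 0.0107, 0.0656, 0.0013]
[0.0016, -0.0004, -0.2161, 0.0131, 0.0727, 0.0013]
[0.0016, -0.0003, -0.2375, 0.0158, 0.0796, 0.0013]
[0.0016, -0.0003, -0.259, 0.0187, 0.0864, 0.0013]
```

servo_tool(moves=[[[0, 0, -0.023, 0, 0.007, 0, 1], [0, 0, -0.044, 0.001, 0.015, 0, 1], [0, 0, -0.066, 0.0015, 0.022, 0, 1], [0, 0, -0.087, 0.0025, 0.0295, 0, 1], [0, 0, -0.109, 0.0035, 0.037, 0, 1], [0, 0, -0.13, 0.005, 0.044, 0, 1], [0, 0, -0.152, 0.0065, 0.051, 0, 1], [0, 0, -0.173, 0.0085, 0.0585, 0, 1]]])

```text
time_s: 11.3
ee_pos: [0.6683, 0.061, 0.0457]
eef_rot: [3.139, 0.0, -2.98]
force: [0.6, -1.0, -0.3]
grip_width: 0.0257
```

```bash
python3 -c "
from m import *
plan(0.130,10)"
```

```text
s 0.09550000000000025 left-offset mm -0.5 Ft -1.1 Fleft -0.5
t 11.3 tcp [0.6683 0.061  0.0457] rpy [ 3.139  0.    -2.98 ] F [ 0.6 -1.  -0.3] M [-0.43 -0.16 -0.01] w 0.0257 q [ 0.04  0.72  1.28  0.    1.14 -1.7 ]
[0.0016, 0.0, -0.021, 0.0002, 0.0068, 0.0011]
[0.0016, 0.0001, -0.041, 0.0007, 0.0137, 0.0011]
[0.0016, 0.0001, -0.0609, 0.0013, 0.0206, 0.0011]
[0.0016, 0.0001, -0.0809, 0.0022, 0.0275, 0.0011]
[0.0016, 0.0001, -0.1009, 0.0033, 0.0343, 0.0012]
[0.0016, 0.0002, -0.1208, 0.0046, 0.0411, 0.0012]
[0.0016, 0.0002, -0.1408, 0.0061, 0.0478, 0.0012]
[0.0016, 0.0002, -0.1608, 0.0078, 0.0545, 0.0012]
[0.0016, 0.0002, -0.1807, 0.0098, 0.0612, 0.0012]
[0.0016, 0.0003, -0.2007, 0.0119, 0.0677, 0.0012]
```

servo_tool(moves=[[[0, 0, -0.021, 0, 0.007, 0, 1], [0, 0, -0.041, 0.001, 0.014, 0, 1], [0, 0, -0.061, 0.0015, 0.021, 0, 1], [0, 0, -0.081, 0.002, 0.0275, 0, 1], [0, 0, -0.101, 0.0035, 0.034, 0, 1], [0, 0, -0.121, 0.0045, 0.041, 0, 1], [0, 0, -0.141, 0.006, 0.048, 0, 1], [0, 0, -0.161, 0.008, 0.0545, 0, 1]]])

```text
time_s: 11.97
ee_pos: [0.6603, 0.0878, 0.0457]
eef_rot: [3.139, 0.001, -2.726]
force: [1.6, -1.1, -0.8]
grip_width: 0.0258
```

```bash
python3 -c "
from m import *
plan(0.160,10)
import cv2
from station import camera
cv2.imwrite('pics/g4.png',cv2.resize(camera('scene')['color'][150:300,220:420,::-1],None,fx=4,fy=4))
"
```

```text
s 0.12350000000000028 left-offset mm -0.5 Ft -1.7 Fleft -1.0
t 11.97 tcp [0.6603 0.0878 0.0457] rpy [ 3.139e+00  1.000e-03 -2.726e+00] F [ 1.6 -1.1 -0.8] M [-0.33 -0.24  0.01] w 0.0258 q [ 0.08  0.71  1.3   0.    1.13 -1.91]
[0.0015, 0.0008, -0.0222, 0.0002, 0.0073, 0.0011]
[0.0015, 0.0008, -0.0433, 0.0007, 0.0146, 0.0011]
[0.0015, 0.0008, -0.0645, 0.0015, 0.0219, 0.0011]
[0.0015, 0.0009, -0.0856, 0.0024, 0.0292, 0.0012]
[0.0015, 0.0009, -0.1067, 0.0036, 0.0364, 0.0012]
[0.0014, 0.0009, -0.1278, 0.0051, 0.0436, 0.0012]
[0.0014, 0.0009, -0.149, 0.0068, 0.0507, 0.0012]
[0.0014, 0.001, -0.1701, 0.0087, 0.0577, 0.0012]
[0.0014, 0.001, -0.1912, 0.0108, 0.0647, 0.0012]
[0.0014, 0.001, -0.1918, 0.0131, 0.0717, 0.0013]
```

View pics/g4.png

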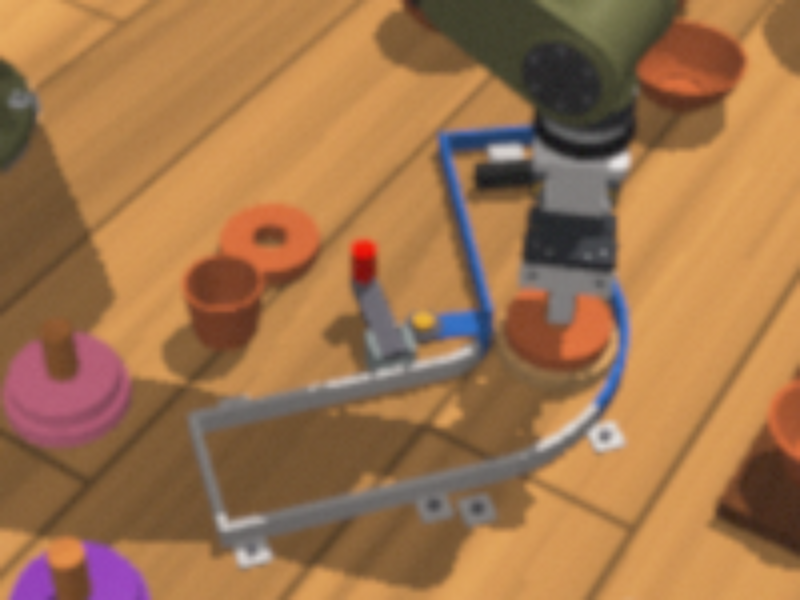

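servo_tool(moves=[[[0, 0, -0.022, 0, 0.007, 0, 1], [0, 0, -0.043, 0.001, 0.0145, 0, 1], [0, 0, -0.064, 0.0015, 0.022, 0, 1], [0, 0, -0.086, 0.0025, 0.029, 0, 1], [0, 0, -0.107, 0.0035, 0.036, 0, 1], [0, 0, -0.128, 0.005, 0.0435, 0, 1], [0, 0, -0.149, 0.007, 0.051, 0, 1], [0, 0, -0.17, 0.0085, 0.058, 0, 1]]])

```text
time_s: 12.68
ee_pos: [0.6445, 0.1136, 0.0458]
eef_rot: [3.139, 0.002, -2.455]
force: [0.7, -1.3, -1.7]
grip_width: 0.0262
```

```bash
python3 -c "
from m import *
plan(0.200,4)"
```

```text
s 0.1535000000000003 left-offset mm -0.7 Ft -1.4 Fleft 0.2
t 12.68 tcp [0.6445 0.1136 0.0458] rpy [ 3.139e+00  2.000e-03 -2.455e+00] F [ 0.7 -1.3 -1.7] M [-0.22 -0.22  0.03] w 0.0262 q [ 0.12  0.69  1.34  0.    1.12 -2.14]
[0.0013, 0.0014, -0.0195, 0.001, 0.023, 0.0012]
[0.0013, 0.0014, -0.0195, 0.0021, 0.0462, 0.0012]
[0.0013, 0.0014, -0.0195, 0.0031, 0.0695, 0.0012]
[0.0013, 0.0014, -0.0195, 0.0042, 0.0927, 0.0013]
```

servo_tool(moves=[[[0, 0, -0.015, 0, 0.009, 0, 1], [0, 0, -0.02, 0.001, 0.018, 0, 1], [0, 0, -0.02, 0.001, 0.027, 0, 1], [0, 0, -0.02, 0.002, 0.036, 0, 1], [0, 0, -0.02, 0.002, 0.045, 0, 1], [0, 0, -0.02, 0.003, 0.055, 0, 1]]])

```text
time_s: 13.18
ee_pos: [0.6256, 0.1342, 0.0458]
eef_rot: [3.14, 0.002, -2.425]
force: [1.7, -0.5, -1.6]
grip_width: 0.026
```

```bash
python3 -c "
from m import *
plan(0.240,4)"
```

```text
s 0.18150000000000033 left-offset mm -0.0 Ft -1.5 Fleft -0.9
t 13.18 tcp [0.6256 0.1342 0.0458] rpy [ 3.140e+00  2.000e-03 -2.425e+00] F [ 1.7 -0.5 -1.6] M [-0.16 -0.25 -0.01] w 0.026 q [ 0.15  0.66  1.39  0.    1.1  -2.14]
[0.0013, 0.0014, 0.0002, 0.0, 0.0291, 0.0012]
[0.0013, 0.0014, 0.0002, 0.0, 0.0583, 0.0012]
[0.0013, 0.0014, 0.0002, 0.0, 0.0876, 0.0013]
[0.0013, 0.0014, 0.0002, 0.0, 0.1168, 0.0014]
```

servo_tool(moves=[[[0, 0, 0, 0, 0.011, 0, 1], [0, 0, 0, 0, 0.022, 0, 1], [0, 0, 0, 0, 0.033, 0, 1], [0, 0, 0, 0, 0.044, 0, 1], [0, 0, 0, 0, 0.055, 0, 1], [0, 0, 0, 0, 0.066, 0, 1], [0, 0, 0, 0, 0.077, 0, 1], [0, 0, 0, 0, 0.088, 0, 1], [0, 0, 0, 0, 0.099, 0, 1], [0, 0, 0, 0, 0.11, 0, 1]]])

```text
time_s: 14.02
ee_pos: [0.589, 0.1762, 0.0458]
eef_rot: [3.139, 0.002, -2.425]
force: [-0.1, -0.0, -2.6]
grip_width: 0.0258
```

```bash
python3 -c "
from m import *
plan(0.266,2)
import cv2
from station import camera
cv2.imwrite('pics/g5.png',cv2.resize(camera('scene')['color'][150:300,220:420,::-1],None,fx=4,fy=4))
"
```

```text
s 0.23700000000000038 left-offset mm 0.0 Ft 0.0 Fleft 0.1
t 14.02 tcp [0.589  0.1762 0.0458] rpy [ 3.139e+00  2.000e-03 -2.425e+00] F [-0.1 -0.  -2.6] M [-0.08 -0.23 -0.01] w 0.0258 q [ 0.23  0.61  1.47  0.    1.06 -2.06]
[0.0014, 0.0013, 0.0002, -0.0, 0.0285, 0.0012]
[0.0014, 0.0013, 0.0002, -0.0001, 0.0575, 0.0013]
```

View pics/g5.png

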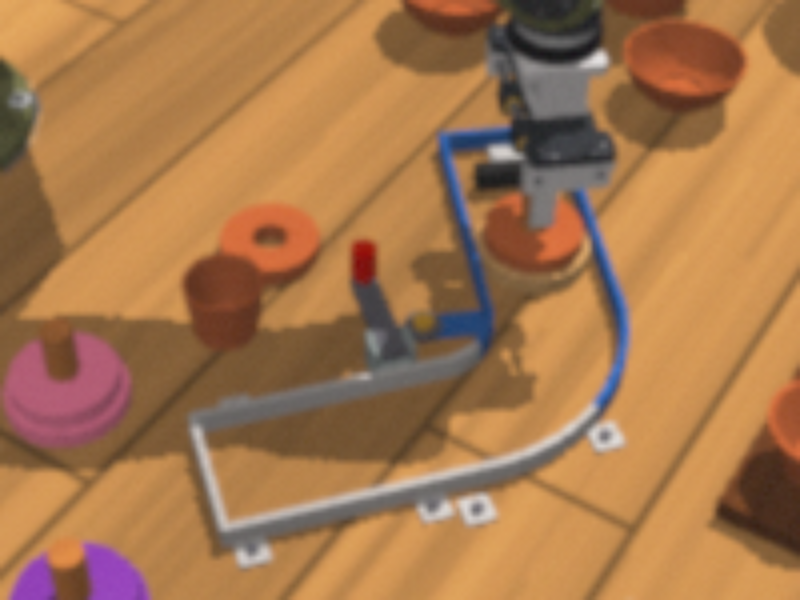

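The carrier stands mid exit leg, about (535,230) in the crop, clear of both blue walls. Fz of -2.6 N suggests I'm carrying part of its weight, so I'll ease down slightly and go on towards the buffer.

servo_tool(moves=[[[0, 0, 0, 0, 0.008, 0.0005, 1], [0, 0, 0, 0, 0.016, 0.001, 1], [0, 0, 0, 0, 0.024, 0.001, 1], [0, 0, 0, 0, 0.032, 0.001, 1], [0, 0, 0, 0, 0.04, 0.001, 1], [0, 0, 0, 0, 0.046, 0.001, 1], [0, 0, 0, 0, 0.052, 0.001, 1]]])

```text
time_s: 14.65
ee_pos: [0.5715, 0.1966, 0.0457]
eef_rot: [3.14, 0.003, -2.424]
force: [2.6, -3.8, 3.5]
grip_width: 0.026
```

servo_tool(moves=[[[0, 0, 0, 0, 0.005, 0, 1], [0, 0, 0, 0, 0.01, 0, 1], [0, 0, 0, 0, 0.015, 0, 1], [0, 0, 0, 0, 0.02, 0, 1]]])

```text
time_s: 14.98
ee_pos: [0.5653, 0.2039, 0.0459]
eef_rot: [3.141, 0.003, -2.424]
force: [4.8, -5.6, 2.3]
grip_width: 0.0261
```

```bash
python3 -c "
from m import *
plan(0.286,2)"
```

```text
s 0.2735000000000004 left-offset mm -0.3 Ft -7.4 Fleft 0.1
t 14.98 tcp [0.5653 0.2039 0.0459] rpy [ 3.141e+00  3.000e-03 -2.424e+00] F [ 4.8 -5.6  2.3] M [-1.03 -1.12 -0.  ] w 0.0261 q [ 0.28  0.58  1.52  0.    1.04 -2.01]
[0.0006, 0.0019, 0.0004, 0.0003, 0.012, 0.0014]
[0.0006, 0.0019, 0.0004, 0.0006, 0.0245, 0.0014]
```

Buffer contact: 7.4 N, which is drag plus about 4 N. I'll creep in and watch the force.

servo_tool(moves=[[[0, 0, 0, 0, 0.004, 0, 1], [0, 0, 0, 0, 0.008, 0, 1], [0, 0, 0, 0, 0.012, 0, 1], [0, 0, 0, 0, 0.015, 0, 1]]])

```text
time_s: 15.32
ee_pos: [0.5606, 0.2093, 0.0459]
eef_rot: [3.141, 0.003, -2.424]
force: [4.4, -4.5, 1.0]
grip_width: 0.0262
```

servo_tool(moves=[[[0, 0, 0, 0, 0.002, 0, 1], [0, 0, 0, 0, 0.004, 0, 1]]])

```text
time_s: 15.48
ee_pos: [0.5595, 0.2106, 0.0459]
eef_rot: [-3.141, 0.003, -2.424]
force: [3.9, -4.8, 0.7]
grip_width: 0.0257
```

servo_tool(moves=[[[0, 0, 0, 0, 0.002, 0, 1], [0, 0, 0, 0, 0.004, 0, 1]]])

```text
time_s: 15.65
ee_pos: [0.5584, 0.2117, 0.0459]
eef_rot: [-3.14, 0.004, -2.425]
force: [3.6, -5.0, 1.3]
grip_width: 0.026
```

servo_tool(moves=[[[0, 0, 0, 0, 0.001, 0, 1], [0, 0, 0, 0, 0.0015, 0, 1]]])

```text
time_s: 15.82
ee_pos: [0.5581, 0.2121, 0.0459]
eef_rot: [-3.139, 0.004, -2.425]
force: [4.1, -4.8, 1.0]
grip_width: 0.0261
```

servo_tool(moves=[[[0, 0, 0, 0, 0.001, 0, 1], [0, 0, 0, 0, 0.0015, 0, 1]]])

```text
time_s: 15.98
ee_pos: [0.5579, 0.2124, 0.046]
eef_rot: [-3.139, 0.004, -2.425]
force: [4.9, -4.6, 1.0]
grip_width: 0.0261
```

```bash
python3 -c "
from m import *
plan(0.286,2)
import cv2
from station import camera
cv2.imwrite('pics/g6.png',cv2.resize(camera('scene')['color'][165:245,300:400,::-1],None,fx=7,fy=7))
"
```

```text
s 0.2850000000000004 left-offset mm -0.3 Ft -6.7 Fleft -0.7
t 15.98 tcp [0.5579 0.2124 0.046 ] rpy [-3.139  0.004 -2.425] F [ 4.9 -4.6  1. ] M [-0.91 -0.91  0.05] w 0.0261 q [ 0.3   0.57  1.53 -0.    1.04 -1.98]
[-0.0019, 0.0025, 0.0, 0.0003, 0.001, 0.0015]
[-0.0019, 0.0025, 0.0, 0.0005, 0.002, 0.0015]
```

View pics/g6.png

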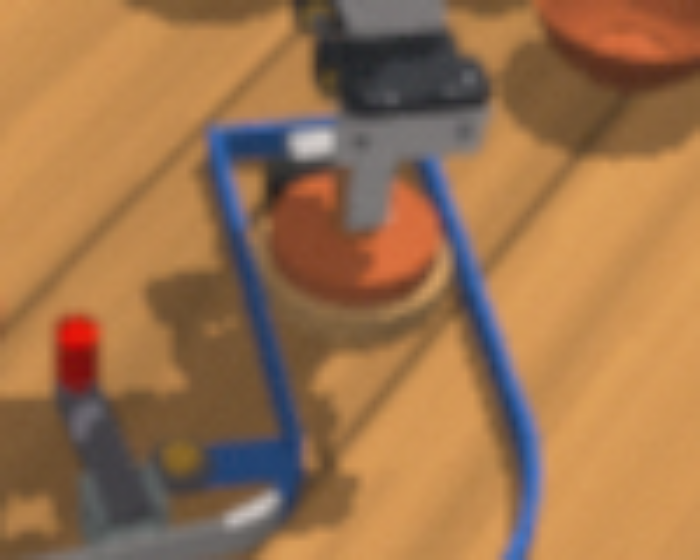

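servo_tool(moves=[[[0, 0, 0, 0, 0.0012, 0, 1], [0, 0, 0, 0, 0.0012, 0, 1]]])

```text
time_s: 16.2
ee_pos: [0.5577, 0.2126, 0.0461]
eef_rot: [-3.138, 0.004, -2.425]
force: [4.4, -4.2, 1.9]
grip_width: 0.026
```

servo_tool(moves=[[[0, 0, 0, 0, 0.0012, 0, 1], [0, 0, 0, 0, 0.0012, 0, 1]]])

```text
time_s: 16.37
ee_pos: [0.5575, 0.2128, 0.0461]
eef_rot: [-3.137, 0.004, -2.425]
force: [4.0, -4.7, 1.8]
grip_width: 0.0256
```

servo_tool(moves=[[[0, 0, 0, 0, 0.0012, 0, 1], [0, 0, 0, 0, 0.0012, 0, 1]]])

```text
time_s: 16.53
ee_pos: [0.5573, 0.213, 0.0461]
eef_rot: [-3.137, 0.004, -2.425]
force: [4.1, -5.4, 2.5]
grip_width: 0.0259
```

servo_tool(moves=[[[0, 0, 0, 0, 0.0016, 0, 1], [0, 0, 0, 0, 0.0016, 0, 1]]])

```text
time_s: 16.7
ee_pos: [0.557, 0.2134, 0.0461]
eef_rot: [-3.136, 0.005, -2.425]
force: [3.5, -3.7, 0.7]
grip_width: 0.0258
```

servo_tool(moves=[[[0, 0, 0, 0, 0.0016, 0, 1], [0, 0, 0, 0, 0.0016, 0, 1]]])

```text
time_s: 16.87
ee_pos: [0.5566, 0.2137, 0.0461]
eef_rot: [-3.135, 0.005, -2.425]
force: [3.9, -4.5, 1.8]
grip_width: 0.0257
```

```bash
python3 -c "
from m import *
plan(0.287,2)"
```

```text
s 0.2870000000000004 left-offset mm -0.2 Ft -5.9 Fleft -0.0
t 16.87 tcp [0.5566 0.2137 0.0461] rpy [-3.135  0.005 -2.425] F [ 3.9 -4.5  1.8] M [-0.86 -0.84  0.01] w 0.0257 q [ 0.31  0.57  1.53 -0.    1.03 -1.98]
[-0.0041, 0.003, -0.0004, 0.0002, 0.0003, 0.0019]
[-0.0041, 0.003, -0.0004, 0.0005, 0.0003, 0.0019]
```

servo_tool(moves=[[[-0.003, 0.003, 0, 0, 0.0018, 0, 1], [-0.003, 0.003, 0, 0, 0.0018, 0, 1]]])

```text
time_s: 17.03
ee_pos: [0.556, 0.2142, 0.0459]
eef_rot: [-3.14, -0.0, -2.426]
force: [3.9, -2.8, -0.4]
grip_width: 0.0258
```

servo_tool(moves=[[[0, 0, 0, 0, 0.0016, 0, 1], [0, 0, 0, 0, 0.0016, 0, 1]]])

```text
time_s: 17.2
ee_pos: [0.5558, 0.2146, 0.046]
eef_rot: [-3.139, -0.0, -2.426]
force: [3.5, -5.4, 1.0]
grip_width: 0.0257
```

servo_tool(moves=[[[0, 0, 0, 0, 0.0014, 0, 1], [0, 0, 0, 0, 0.0014, 0, 1]]])

```text
time_s: 17.37
ee_pos: [0.5555, 0.2149, 0.046]
eef_rot: [-3.138, -0.0, -2.426]
force: [4.0, -5.2, 1.8]
grip_width: 0.0258
```

servo_tool(moves=[[[0, 0, 0, 0, 0.0014, 0, 1], [0, 0, 0, 0, 0.0014, 0, 1]]])

```text
time_s: 17.53
ee_pos: [0.5552, 0.2151, 0.046]
eef_rot: [-3.138, 0.0, -2.426]
force: [4.0, -5.0, 2.0]
grip_width: 0.0259
```

servo_tool(moves=[[[0, 0, 0, 0, 0.0014, 0, 1], [0, 0, 0, 0, 0.0014, 0, 1]]])

```text
time_s: 17.7
ee_pos: [0.5549, 0.2155, 0.046]
eef_rot: [-3.137, 0.0, -2.426]
force: [3.6, -4.1, 0.8]
grip_width: 0.0256
```

servo_tool(moves=[[[0, 0, 0, 0, 0.0014, 0, 1], [0, 0, 0, 0, 0.0014, 0, 1]]])

```text
time_s: 17.87
ee_pos: [0.5548, 0.2156, 0.0462]
eef_rot: [-3.136, 0.001, -2.426]
force: [4.5, -5.5, 1.2]
grip_width: 0.0258
```

```bash
python3 -c "
from m import *
plan(0.287,1)"
```

```text
s 0.2895000000000004 left-offset mm -0.1 Ft -7.1 Fleft 0.2
t 17.87 tcp [0.5548 0.2156 0.0462] rpy [-3.136e+00  1.000e-03 -2.426e+00] F [ 4.5 -5.5  1.2] M [-1.04 -1.07 -0.03] w 0.0258 q [ 0.31  0.57  1.53 -0.01  1.04 -1.97]
[-0.0035, 0.0004, -0.0011, 0.0002, -0.0049, 0.0019]
```

servo_tool(moves=[[[0, 0, 0, 0, 0.0014, 0, 1], [0, 0, 0, 0, 0.0014, 0, 1]]])

```text
time_s: 18.03
ee_pos: [0.5548, 0.2157, 0.0463]
eef_rot: [-3.135, 0.001, -2.427]
force: [4.9, -6.9, 0.8]
grip_width: 0.026
```

servo_tool(moves=[[[0, 0, 0, 0, 0.0016, 0, 1], [0, 0, 0, 0, 0.0016, 0, 1]]])

```text
time_s: 18.2
ee_pos: [0.5547, 0.2158, 0.0464]
eef_rot: [-3.134, 0.001, -2.427]
force: [6.0, -6.1, 1.2]
grip_width: 0.026
```

Motion has stopped and the force is rising to 8.5 N, so this is the hard stop. I'll release and lift.

servo_tool(moves=[[[0, 0, 0, 0, 0, 0, 0.5], [0, 0, 0, 0, 0, 0, 0.5], [0, 0, 0, 0, 0, 0, 0.5], [0, 0, 0, 0, 0, 0, 0.5], [0, 0, 0, 0, 0, 0, 0.5], [0, 0, 0, 0, 0, 0, 0.5]]])

```text
time_s: 18.7
ee_pos: [0.5546, 0.216, 0.0463]
eef_rot: [-3.134, 0.001, -2.427]
force: [0.2, 0.3, 0.3]
grip_width: 0.0471
```

servo_tool(moves=[[[0, 0, 0, 0, 0, -0.05, 0.5], [0, 0, 0, 0, 0, -0.1, 0.5], [0, 0, 0, 0, 0, -0.16, 0.5], [0, 0, 0, 0, 0, -0.22, 0.5], [0, 0, 0, 0, 0, -0.3, 0.5], [0, 0, 0, 0, 0, -0.3, 0.5], [0, 0, 0, 0, 0, -0.3, 0.5]]])

```text
time_s: 19.28
ee_pos: [0.5544, 0.217, 0.1985]
eef_rot: [-3.132, 0.005, -2.427]
force: [-0.4, -0.0, 0.0]
grip_width: 0.0467
```

```bash
python3 -c "
from m import *
rows([(.42,-.05,.25,3.86)])
import cv2
from station import camera
cv2.imwrite('pics/g7.png',cv2.resize(camera('scene')['color'][160:260,290:400,::-1],None,fx=6,fy=6))
cv2.imwrite('pics/g8.png',cv2.resize(camera('top')['color'][110:260,210:410,::-1],None,fx=4,fy=4))
"
```

```text
t 19.28 tcp [0.5544 0.217  0.1985] rpy [-3.132  0.005 -2.427] F [-0.4 -0.   0. ] M [ 0.07 -0.1   0.01] w 0.0467 q [ 0.31  0.4   1.4  -0.01  1.33 -1.97]
[-0.0059, 0.0032, -0.0023, 0.5525, -0.2281, -0.1037]
```

View pics/g7.png

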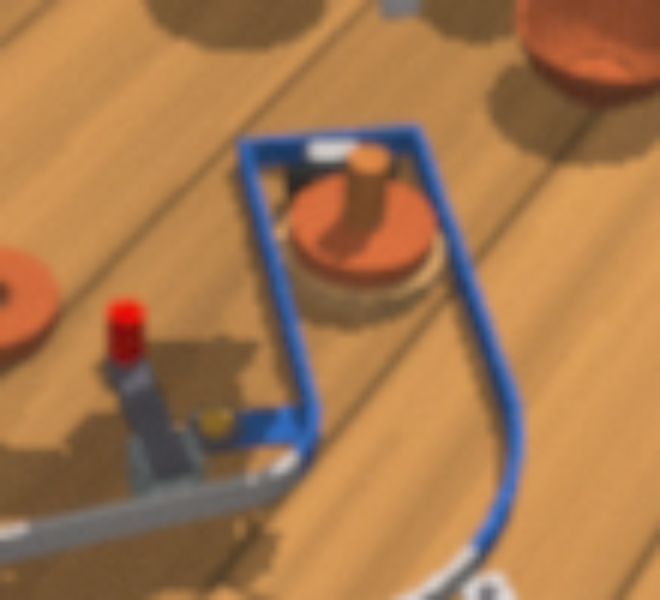

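View pics/g8.png

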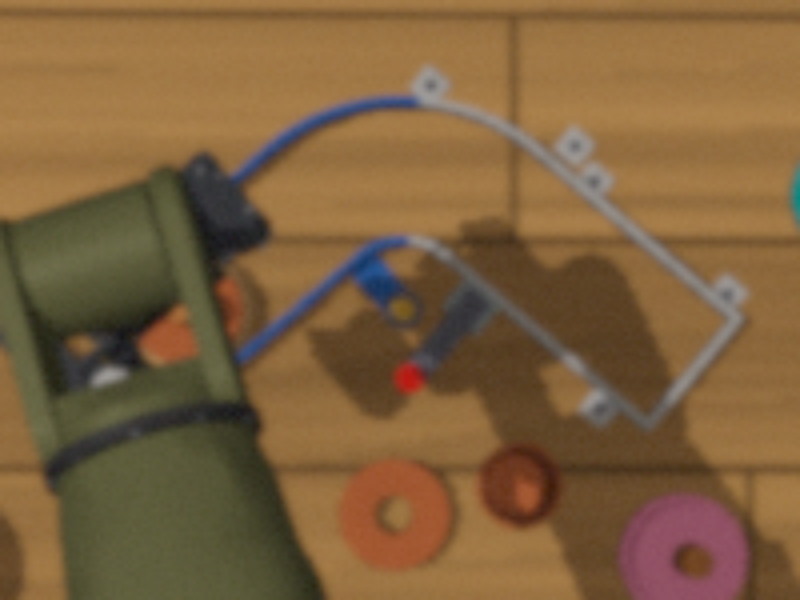

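```bash
python3 -c "
from m import *
def rr(w): d=w[:2]-RP[:2];c,s=np.cos(RP[2]),np.sin(RP[2]);return np.array([c*d[0]+s*d[1],-s*d[0]+c*d[1]])*1000
for n,q,z in(('post',(369,157),.082),('knob',(126,310),.068)):
    w=back('scene',np.array(q)/6+[290,160]-.4,z);print(n,w,rr(w),np.hypot(*rr(w)))
"
```

```text
post [0.55658978 0.21459959 0.082     ] [128.95421554 113.24329085] 171.61944129088195
knob [0.50177923 0.0414896  0.068     ] [-38.378501    42.73777259] 57.44063496329913
```

```bash
python3 -c "
from station import *
print(hand_in()); o=get_obs(); print(o['time_s'],o['force'])"
```

```text
the job is handed in; nothing more can be done
None
the job is handed in; nothing more can be done
```

I drew the bolt fully back and slid the carrier round the bend and down the blue exit leg until the buffer hit its hard stop. I then let go, raised the gripper clear and handed the job in at about 19.3 s. No verdict was given.

- **Bolt:** the gripper pulled the knob about 45 mm. The last picture puts the knob there and the bar clear of the channel.
- **Carrier:** the last picture puts it about 171.6 mm from the rail's origin (170 mm expected), at rail y of about 113 mm. It is standing flat.
- **Gripper reading:** its own position gave about 173 mm at the end, 1 to 3 mm more than the picture and the expected figure. That is within my rail fit's accuracy.
- **Forces:** in the readings at the end of each move, sideways force stayed within about 1 N. The push peaked at about 8.5 N against the stop, under the 20 N limit.
- **Buffer:** I judged it fully in because the carrier stopped moving while the force rose. I did not measure its travel separately.
- **Bystanders:** the cup and spare ring looked unmoved in the last pictures. I did not measure the others, but the arm never came near them.

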